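Feel the end float of a ribbon spindle and leave it centred

TASK

The spindle of the ribbon dispenser slides a little way along its axis between two hidden stops. Take it by its black knob, gently push it in (towards the white housing) until you feel the stop, then gently pull it out until you feel the other stop, and leave the spindle exactly half-way between the two stops, with the knob released. Never force it hard against a stop, and leave the jars and the tin alone.

Things in the scene. Friction and masses are not known exactly. Their poses are not given: they have to be found in the camera images.
- dispenser: fixed ribbon dispenser on a dark wooden foot 235 x 90 x 12 mm; slim white bearing cheek (12 mm thick, 50 wide, top at 102 mm) in front, white housing behind. Origin on the counter surface, z up; the foot spans x = -80 to 155 mm, the cheek x = -62 to -50 mm. The spindle axis is this body's x axis, 75 mm above the counter; +x points from the knob to the housing (push in = +x, pull out = -x)
- knob_center (a point): centre of the black knob on the front end of the spindle, to be gripped: cylinder of 28 mm diameter, 36 mm long along the spindle axis, with a flange of 34 mm diameter, 4 mm thick, on its outer end; 75 mm above the counter; axes as the dispenser's. At the start it is 137 mm from the dispenser's origin, on the -x side, within 1 mm
- reel_center (a point): centre of the purple ribbon reel (70 mm across, 30 mm wide) on the spindle between cheek and housing. Knob, spindle and reel are one rigid part of about 0.5 kg that only slides along the dispenser's x axis and cannot turn; steady sliding friction about 2 N (under 4 N); it stays where it is left
- housing_center (a point): centre of the white closed housing (100 mm along x, 70 wide, top 112 mm above the counter) that hides both rigid stops. The float from stop to stop is 20 to 30 mm; its middle lies up to 10 mm either side of the start position; neither can be seen. 4 to 9 N beyond the friction, held half a second, is a clear touch; more than 18 N along the axis on a stop damages it
- honey_jar_center (a point): centre of the honey jar with a yellow lid, 54 mm across, 75 mm tall, standing loose beside the housing: leave alone
- cream_jar_center (a point): centre of the small jar with a white lid, 50 mm across, 60 mm tall, standing loose on the counter in front of the dispenser: leave alone
- red_tin_center (a point): centre of the round dark red tin, 69 mm across, 42 mm tall, standing loose on the counter in front of the dispenser: leave alone

How it is judged (in metres and radians):
On the way, in this order (a step that is already met when the one before it is completed fails the run):
1. the spindle is pushed in (+x of the dispenser) and rests against its inner stop with more than 2 N for 0.2 s (contact force between spindle and stops_c0 above 2 N), for 0.2 s.
2. then it is pulled out (-x) and rests against its outer stop with more than 2 N for 0.2 s (contact force between spindle and stops_c1 above 2 N), for 0.2 s.
At the end, for the whole second after the job is handed in: the spindle stands at rest half-way between its two stops, within 2 mm, and is released (x of stops_c2 in the frame of knob_center between 0.23 and 0.234 m and linear speed of spindle below 0.003 m/s); the robot touches nothing.
It fails at once if the spindle is forced against a stop with more than 18 N along its axis (contact force between spindle and stops_c0 above 20.8 N or contact force between spindle and stops_c1 above 20.8 N).
It fails at once if the honey jar is shifted by more than 15 mm or knocked over (distance of honey_jar_center from where it was at the start of the episode above 0.015 m or angle between honey_jar_center's own z axis and vertical above 0.4 rad).
It fails at once if the cream jar is shifted by more than 15 mm or knocked over (distance of cream_jar_center from where it was at the start of the episode above 0.015 m or angle between cream_jar_center's own z axis and vertical above 0.4 rad).
It fails at once if the red tin is shifted by more than 15 mm or knocked over (distance of red_tin_center from where it was at the start of the episode above 0.015 m or angle between red_tin_center's own z axis and vertical above 0.4 rad).
It also fails if it takes over 69 s, if anything falls off the work surface, if the arm or the gripper's body presses on something with over 40 N, if the wrist force passes 120 N, or if a joint passes its speed limit or range.

ROBOT

A 6-joint arm with a two-finger parallel gripper is mounted at the origin on a cart in front of the work surface, level with it; the furniture and walls round the work are solid. World frame = base frame: x ahead of the robot, y to its left, z up, the work surface at z = 0. Lengths are in mm, angles in rad, forces in N, time in s.
With the tool pointing down it reaches from about 275 to 1000 mm from the base axis. Payload 8.4 kg.
Tool frame: the origin (TCP) lies midway between the tips of the shut fingers; the grasp point (between the pads) lies 19 mm behind it; z points along the fingers, y is the direction in which the jaws open and shut (so a half turn about z gives the same grasp; the last joint's range is limited). The gripper opens to 85 mm and grips with 20 to 120 N. Pads are 22 mm wide; open, the fingers measure 114 mm over their backs; the gripper's body (76 mm by 85 mm) begins 54 mm behind the grasp point. The pads swing forward as they close: fully open they stand 13 mm farther back than shut.
Start: joints at [1.253, 0.353, 1.633, -0, 1.155, -0.002], TCP at [194.109, 594.095, 198.481] pointing down, gripper open.
Joint ranges: [-2.63, 2.63], [-0.92, 2.1], [0.06, 2.66], [-1.3, 4.44], [0, 2.69], [-3.02, 3.02]. Speed limits (rad/s): [2.22, 2.22, 2.79, 3.14, 3.14, 3.14].

INTERFACE

Orientations are given as [roll, pitch, yaw] about the fixed x, y, z axes, in that order (R = Rz(yaw) Ry(pitch) Rx(roll)).
In Python, from rig import r gives the robot as it stands.
- The arm moves only by the tool play_rows, never from a script. Its argument "moves" is a list of rows, each a list of 3 entries, a list of its own where there are three numbers: the turn, a rotation vector about the tool's x, y, z in degrees, then the shift along the tool's x, y, z in mm, then the opening, from 0 (shut) to 1 (fully open). A call has 1 to 20 rows; each row is the pose to reach, as a shift and turn from the pose measured when the call began, along the tool's axes at that moment; what a row does not reach only later rows make up. A row lasts 1/10 s, in which the tool goes at most 50 mm and 8.59 degrees, less where a joint would pass 70% of its speed; a pose out of reach is approached as far as the arm can. A call with a gripper value outside its range is refused whole. The fingers move at their own pace and stop on an object; "newtons" is the grip in N (left out, the last holds). Time passes only in rows, so rows that repeat a pose let the fingers close. It gives the time, the measured TCP pose, the force and the opening at its end, in the units of the state.
- r.sense(): the state, without advancing time (a new reading comes with each control period).
- r.grab_frame(name): name is "scene" or "top"; returns a dict with "color" (420x560x3 uint8, red, green, blue), "K" (3x3 intrinsics, pixels), "k1" (the pictures are not rectified: a ray, as slopes to the right and down, at radius r is drawn at 1 + k1 r^2 times it, then the intrinsics apply), "rvec" (rotation vector, rad) and "tvec" (3), from world to camera coordinates, as OpenCV has them. Camera axes: x right, y down, z forward; pixel columns grow to the right and rows downward; lengths in mm; the calibration is good to about 2 mm. A picture is of the moment at which its call begins. There is no depth.
- r.sign_off(): hands the job in, once; it reports no verdict.
Trained networks look in a picture, given as the dict that the camera call returned (one of the last four; its "shot" number tells which), for a name from the list of things; names that differ only in an ending like _2 or _b are one class to them, and where a whole thing is asked for, a point or a joint stands for the part that bears it (a point fixed in the world has none). Each returns a list of dicts, best first, with "conf" (0 to 1); they miss things now and then, are a little off and sometimes report something else, mostly with a low value. They report only what shows in the picture. A call takes as long as a camera call.
- r.silhouettes(picture, name): "mask" (420x560 bool, what is visible of it) and "location" ([column, row] in pixels, amid what is visible of it).
The state is a dict: "clock": time; "qpos": joint angles; "qvel": joint speeds; "joint_efforts": joint torques, N m; "eef_pos": TCP position; "tcp_rot": TCP orientation; "contact_force": force on the tool from outside, world axes, zero at the start; "wrist_torque": the same for the moment, N m; "opening": opening from 0.0 (shut) to 1.0 (fully open).
Only numpy, scipy, OpenCV 4.12 (cv2) and the standard library are available. Lean on these libraries where they do the work, as an engineer would, in place of code of your own. Each camera call takes 0.05 s, during which the arm holds its last target.

## Working session

There is one attempt and no reset: what is moved stays moved. The work goes in short steps, Python scripts to look and compute and a tool call to move; the robot and the scene stay as the last step left them, time stands still between calls to the robot, and variables do not carry over. Pictures are saved under pics/ and viewed, and the job is handed in when it is done.

Besides the shell and the picture viewer there is one more tool, called after ">>>" as name([rows], argument=value, ...), one row to a line, values as JSON. play_rows: Moves the arm, as the interface text tells. Its arguments: {"type":"object","properties":{"moves":{"type":"array"},"newtons":{"type":"number"}},"required":["moves"]}

```bash
mkdir -p pics; ls
python3 - <<'E'
from rig import r
import cv2,numpy as np,pickle
s=r.sense();print(s)
for n in("scene","top"):
    f=r.grab_frame(n);cv2.imwrite(f"pics/{n}0.png",f["color"][:,:,::-1])
    print(n,f["K"],f["k1"],f["rvec"],f["tvec"])
    d={}
    for t in("dispenser","knob_center","reel_center","housing_center","honey_jar_center","cream_jar_center","red_tin_center"):
        o=r.silhouettes(f,t);d[t]=o
        print(t,[(round(x["conf"],2),x["location"],int(x["mask"].sum())) for x in o[:3]])
    pickle.dump((f,d),open(f"{n}0.pkl","wb"))
E
```

```text
pics
{'clock': 0.0, 'qpos': array([ 1.25258054e+00,  3.53658370e-01,  1.63414604e+00, -1.93464891e-05,
        1.15519947e+00, -2.40885752e-03]), 'qvel': array([-0.00106677, -0.0007902 ,  0.00131824, -0.00124836,  0.00077672,
       -0.00072382]), 'joint_efforts': array([ 5.13251189e-05, -6.05247402e+01, -3.42052460e+01,  7.85824227e-05,
        9.58730292e-03,  4.33060836e-05]), 'eef_pos': array([193.96048133, 593.58405847, 197.75023626]), 'tcp_rot': array([-3.14018138e+00,  1.42890861e-05,  2.82579356e+00]), 'contact_force': array([0.05326256, 0.31889739, 1.01143427]), 'wrist_torque': array([ 0.01155263, -0.03375853,  0.02029657]), 'opening': 0.9948718277437585}
scene [[386.94158862   0.         278.55242591]
 [  0.         386.94158862 210.49845472]
 [  0.           0.           1.        ]] -0.017874642681185965 [ 2.31382292 -0.53540204  0.22931597] [-373.41924271  382.3472249   593.47696659]
dispenser [(0.58, [319.6, 207.6], 4370)]
knob_center [(0.75, [302.8, 211.6], 1212)]
reel_center [(0.61, [305.0, 210.9], 1166)]
housing_center [(0.92, [321.7, 205.6], 4339)]
honey_jar_center [(0.55, [360.4, 218.1], 740)]
cream_jar_center [(0.76, [191.4, 224.6], 615)]
red_tin_center [(0.91, [216.0, 281.2], 1120)]
top [[487.20275107   0.         272.27779222]
 [  0.         487.20275107 207.96662841]
 [  0.           0.           1.        ]] 0.05904273445815596 [ 2.10673372 -2.15915445  0.15878353] [ 272.3994944   570.41085338 1046.22732248]
dispenser [(0.87, [272.6, 185.9], 4437)]
knob_center [(0.58, [287.1, 200.2], 1180)]
reel_center [(0.75, [286.5, 195.0], 970)]
housing_center [(0.79, [274.6, 182.3], 4555)]
honey_jar_center [(0.88, [312.1, 147.4], 529)]
cream_jar_center [(0.8, [239.3, 309.9], 462)]
red_tin_center [(0.93, [316.8, 304.2], 794)]
```

Run:
```python
import cv2
a=cv2.imread("pics/top0.png");b=cv2.imread("pics/scene0.png")
cv2.imwrite("pics/top0c.png",cv2.resize(a[100:350,180:400],None,fx=2.4,fy=2.4,interpolation=cv2.INTER_CUBIC))
cv2.imwrite("pics/scene0c.png",cv2.resize(b[130:330,160:410],None,fx=3,fy=3,interpolation=cv2.INTER_CUBIC))
```

```text
(no output)
```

View pics/top0c.png

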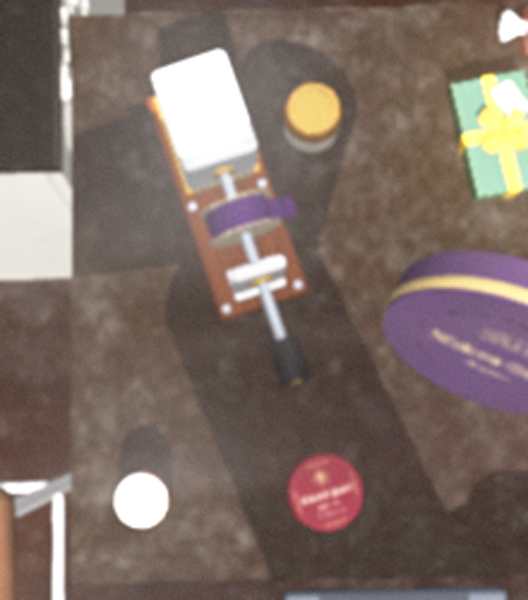

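View pics/scene0c.png

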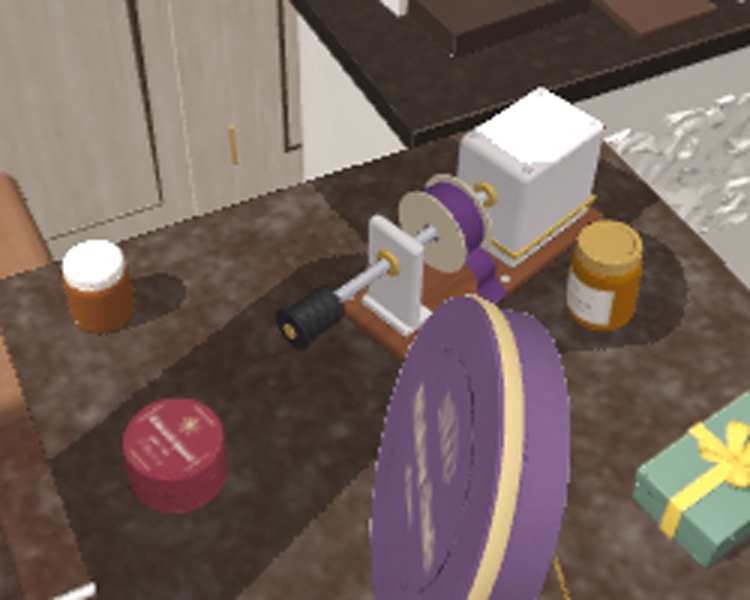

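View pics/scene0.png

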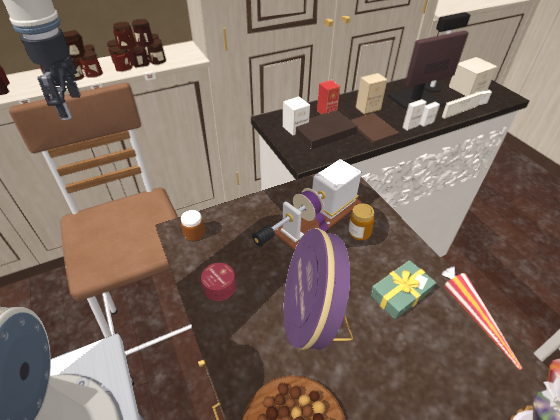

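Run:
```python
import cv2
a=cv2.imread("pics/top0.png");b=cv2.imread("pics/scene0.png")
cv2.imwrite("pics/top0d.png",cv2.resize(a[190:265,260:330],None,fx=8,fy=8,interpolation=cv2.INTER_CUBIC))
cv2.imwrite("pics/scene0d.png",cv2.resize(b[180:260,240:320],None,fx=7,fy=7,interpolation=cv2.INTER_CUBIC))
```

```text
(no output)
```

View pics/top0d.png

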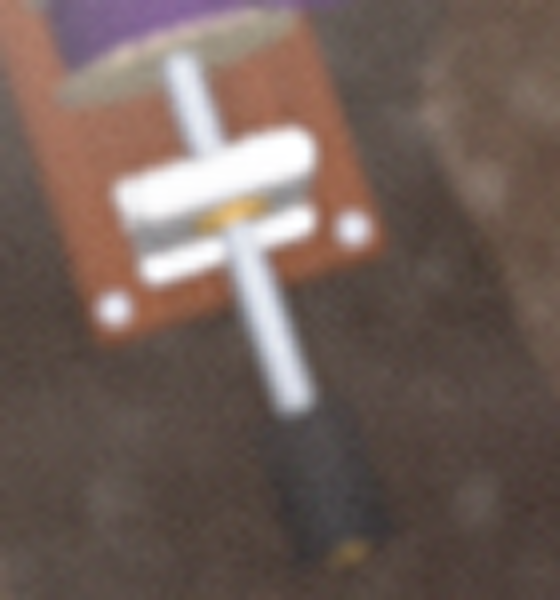

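View pics/scene0d.png

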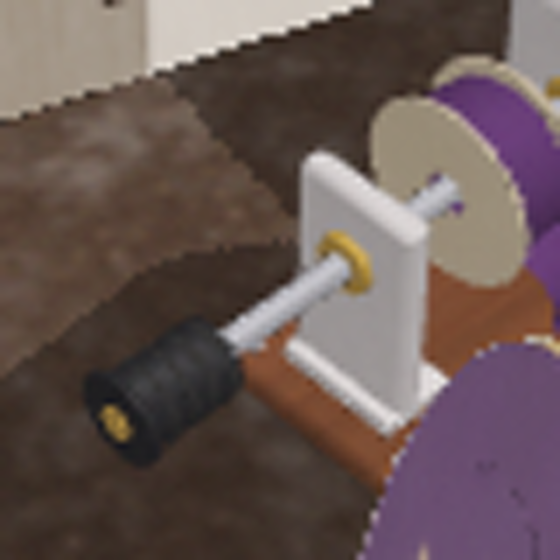

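```bash
cat > h.py <<'E'
import numpy as np,cv2,pickle
def proj(f,P):
    R,_=cv2.Rodrigues(f["rvec"].astype(float));c=np.atleast_2d(P)@R.T+f["tvec"]
    s=c[:,:2]/c[:,2:];s=s*(1+f["k1"]*(s**2).sum(1,keepdims=True))
    return s@f["K"][:2,:2].T+f["K"][:2,2]
def w(p,L):
    x,y,t=p[:3];L=np.atleast_2d(L).astype(float);c,s=np.cos(t),np.sin(t)
    return np.c_[x+c*L[:,0]-s*L[:,1],y+s*L[:,0]+c*L[:,1],L[:,2]]
E
python3 - <<'E'
from h import *
from scipy.optimize import least_squares
T=pickle.load(open("top0.pkl","rb"))[0];S=pickle.load(open("scene0.pkl","rb"))[0]
pt=[([-80,45,12],(100,342)),([-80,-45,12],(385,250)),([-155,0,75],(350,550)),([-119,0,75],(297,410)),([-65,0,75],(238,225)),([-62,25,102],(122,208)),([-62,-25,102],(312,165))]
ps=[([-156,0,75],(116,422)),([-119,0,75],(232,340)),([-65,0,75],(345,262)),([-62,25,102],(306,165)),([-62,-25,102],(415,240))]
def res(p,full=False):
    a=proj(T,w(p,[q[0] for q in pt]))-(np.array([q[1] for q in pt])/8+[260,190])
    b=proj(S,w(p,[q[0] for q in ps]))-(np.array([q[1] for q in ps])/7+[240,180])
    if full: print(a.round(1).tolist(),b.round(1).tolist())
    return np.r_[a.ravel(),b.ravel()]
best=None
for t in np.arange(-3,3.2,.5):
    o=least_squares(res,[550,0,t],loss="soft_l1")
    if best is None or o.cost<best.cost: best=o
print(best.x,best.cost);res(best.x,True)
p=best.x;np.save("p.npy",p)
print("knob",w(p,[-137,0,75]),"axis",np.cos(p[2]),np.sin(p[2]))
d=pickle.load(open("top0.pkl","rb"))[1]
for n,z in(("honey_jar_center",75),("cream_jar_center",60),("red_tin_center",42)):
    l=np.array(d[n][0]["location"])
    q=least_squares(lambda v:(proj(T,[[v[0],v[1],z*.8]])-l).ravel(),[500,0]).x;print(n,q)
for n,F,off,k,L in(("top0",T,(180,100),2.4,None),("scene0",S,(160,130),3,None)):
    im=cv2.imread(f"pics/{n}.png")
    im=cv2.resize(im[off[1]:off[1]+240,off[0]:off[0]+250],None,fx=3,fy=3)
    # seams
    def line(A,B,c):
        q=((proj(F,w(p,[A,B]))-off+.5)*3).round().astype(int);cv2.line(im,tuple(q[0]),tuple(q[1]),c,1)
    def box(x0,x1,hw,z0,z1,c):
        for z in(z0,z1):
            for A,B in(((x0,-hw),(x1,-hw)),((x1,-hw),(x1,hw)),((x1,hw),(x0,hw)),((x0,hw),(x0,-hw))): line((*A,z),(*B,z),c)
    box(-80,155,45,0,12,(0,255,0));box(-62,-50,25,12,102,(255,255,0));box(-155,-119,14,61,89,(0,0,255))
    cv2.imwrite(f"pics/{n}fit.png",im)
E
```

```text
[6.13467994e+02 2.40981203e+02 2.95416278e-01] 11.302112694046379
[[-0.5, 0.5], [0.9, -0.2], [-1.4, -2.2], [-0.1, -0.6], [-0.7, -1.0], [2.4, 1.7], [1.0, -0.3]] [[1.5, -0.9], [-2.0, 1.8], [-0.1, 0.5], [-1.1, -0.9], [-0.5, 0.5]]
knob [[482.40269269 201.09528008  75.        ]] axis 0.9566810308006497 0.29113812066819117
honey_jar_center [711.09194389 165.01643763]
cream_jar_center [355.07046433 334.9792423 ]
red_tin_center [362.7756043  165.76654312]
```

View pics/top0fit.png

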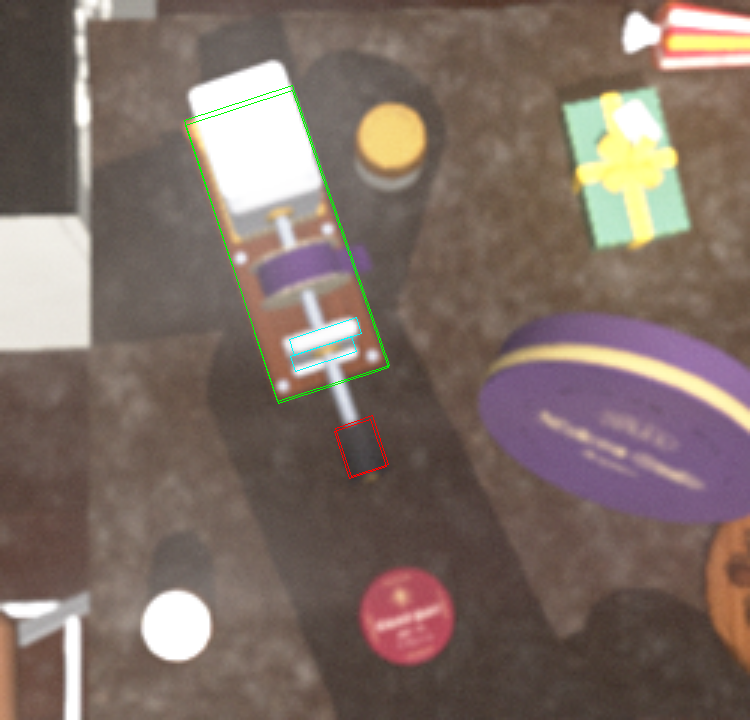

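View pics/scene0fit.png

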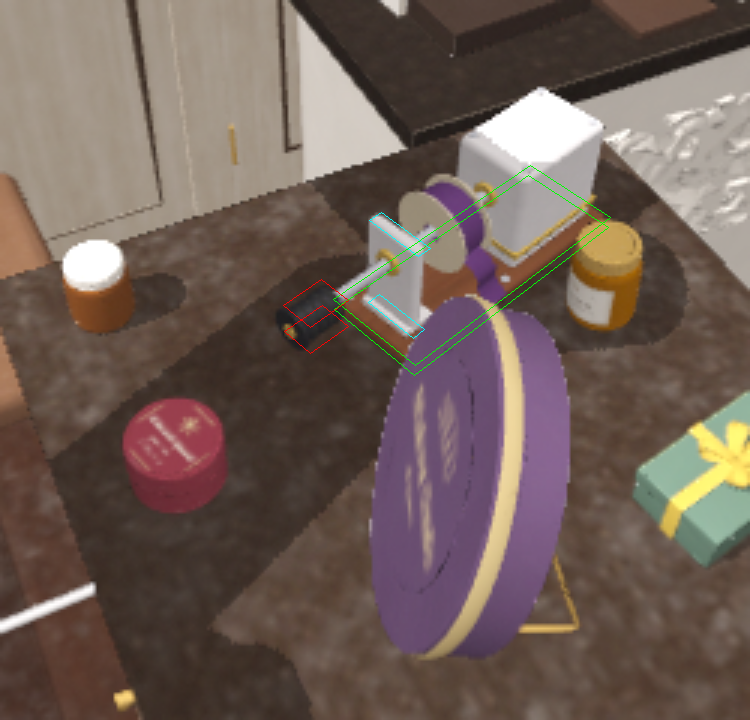

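Run:
```python
from h import *
from scipy.optimize import least_squares
T=pickle.load(open("top0.pkl","rb"))[0];S=pickle.load(open("scene0.pkl","rb"))[0]
for F in(T,S):
    R,_=cv2.Rodrigues(F["rvec"]);print("cam",-R.T@F["tvec"],R[2])
im=cv2.imread("pics/scene0.png");im=cv2.resize(im[130:330,160:410],None,fx=3,fy=3)
for c,(u,v) in zip([(0,0,255),(0,255,0),(255,255,0)],[(480,400),(487,365),(560,490)]):
    l=np.array([u/3+180,v/3+100])
    for z in range(0,301,30):
        q=least_squares(lambda a:(proj(T,[[a[0],a[1],z]])-l).ravel(),[500,0]).x
        s=(proj(S,[[*q,z]])[0]-[160,130])*3
        print(u,v,z,q.round(),s.round());cv2.circle(im,tuple(s.astype(int)),3,c,-1)
cv2.imwrite("pics/epi.png",im)
```

```text
cam [ 402.88874662  248.3028654  1127.02616713] [ 0.15914461  0.00914183 -0.98721296]
cam [ 266.64119517 -292.50945901  693.67638746] [ 0.31490942  0.62770909 -0.71190825]
480 400 0 [521. 103.] [424. 460.]
480 400 30 [518. 107.] [419. 432.]
480 400 60 [515. 111.] [415. 404.]
480 400 90 [512. 115.] [410. 374.]
480 400 120 [508. 119.] [404. 342.]
480 400 150 [505. 123.] [399. 309.]
480 400 180 [502. 126.] [393. 273.]
480 400 210 [499. 130.] [387. 236.]
480 400 240 [496. 134.] [380. 196.]
480 400 270 [493. 138.] [373. 154.]
480 400 300 [490. 142.] [365. 109.]
487 365 0 [548.  97.] [462. 453.]
487 365 30 [544. 101.] [457. 426.]
487 365 60 [540. 105.] [452. 397.]
487 365 90 [537. 109.] [447. 367.]
487 365 120 [533. 113.] [442. 336.]
487 365 150 [529. 117.] [436. 302.]
487 365 180 [525. 121.] [430. 267.]
487 365 210 [521. 125.] [424. 230.]
487 365 240 [517. 129.] [417. 191.]
487 365 270 [513. 133.] [410. 149.]
487 365 300 [509. 137.] [402. 104.]
560 490 0 [451.  46.] [372. 565.]
560 490 30 [449.  51.] [367. 536.]
560 490 60 [448.  57.] [362. 505.]
560 490 90 [447.  62.] [357. 472.]
560 490 120 [446.  67.] [351. 438.]
560 490 150 [444.  73.] [346. 401.]
560 490 180 [443.  78.] [339. 363.]
560 490 210 [442.  84.] [333. 323.]
560 490 240 [441.  89.] [326. 280.]
560 490 270 [439.  94.] [319. 234.]
560 490 300 [438. 100.] [311. 185.]
```

View pics/epi.png

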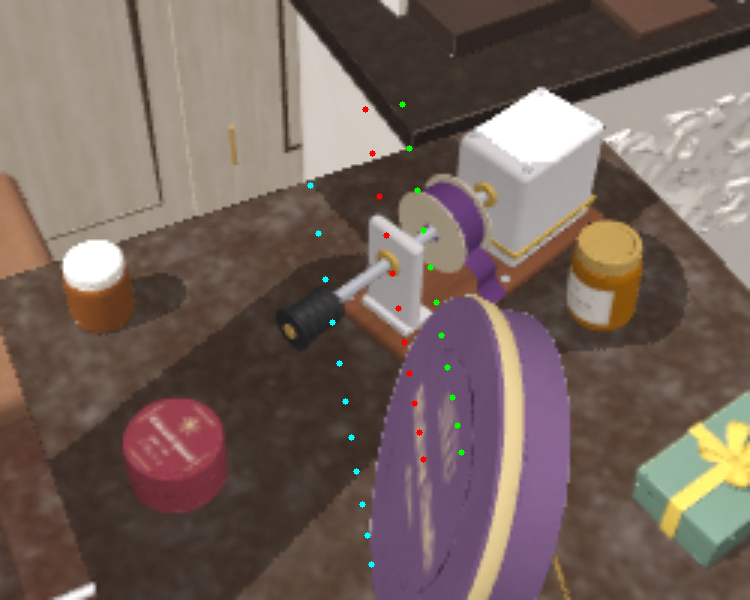

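```bash
cat >> h.py <<'E'
from scipy.spatial.transform import Rotation as Ro
def shift(s,tgt): return Ro.from_euler("xyz",s["tcp_rot"]).inv().apply(np.array(tgt)-s["eef_pos"])
def rep(s):
    p=np.load("p.npy");a=np.array([np.cos(p[2]),np.sin(p[2])]);n=np.array([-a[1],a[0]])
    d=s["eef_pos"][:2]-p[:2]
    print("t",round(s["clock"],2),"axial",round(d@a,2),"lat",round(d@n,2),"z",round(s["eef_pos"][2],2),"F ax/lat/z",round(s["contact_force"][:2]@a,2),round(s["contact_force"][:2]@n,2),round(s["contact_force"][2],2),"open",round(s["opening"],3),"rot",np.array(s["tcp_rot"]).round(4),"want yaw",p[2]+np.pi-2*np.pi)
E
python3 - <<'E'
from h import *
from rig import r
s=r.sense();rep(s);print(shift(s,[482.4,201.1,150]))
E
```

```text
t 0.8 axial -298.39 lat 459.91 z 198.5 F ax/lat/z 0.65 -0.34 -1.39 open 1.002 rot [ 3.1416 -0.      2.8258] want yaw -2.8461763755222442
[-396.09712366 -284.02270435   48.48891632]
```

>>> play_rows([
  [[0,0,-8],[-90,-65,0],0.75],
  [[0,0,-16],[-180,-130,0],0.75],
  [[0,0,-24],[-270,-195,0],0.75],
  [[0,0,-35],[-396,-284,0],0.75],
  [[0,0,-35],[-396,-284,0],0.75],
  [[0,0,-35],[-396,-284,0],0.75],
  [[0,0,-35],[-396,-284,0],0.75],
  [[0,0,-35],[-396,-284,0],0.75],
  [[0,0,-35],[-396,-284,0],0.75],
  [[0,0,-35],[-396,-284,0],0.75],
  [[0,0,-35],[-396,-284,20],0.75],
  [[0,0,-35],[-396,-284,40],0.75],
  [[0,0,-35],[-396,-284,48.5],0.75],
  [[0,0,-35],[-396,-284,48.5],0.75],
  [[0,0,-35],[-396,-284,48.5],0.75],
])

```text
clock: 2.3
eef_pos: [482.5, 201.6, 150.5]
tcp_rot: [3.142, 0.0, -2.846]
contact_force: [0.3, 0.0, 0.0]
opening: 0.747
```

Run:
```python
from h import *
from rig import r
s=r.sense();rep(s);print(shift(s,[482.4,201.1,56]))
for n in("top","scene"):
    f=r.grab_frame(n);a=f["color"][:,:,::-1]
    o=(230,150) if n=="top" else (220,80)
    cv2.imwrite(f"pics/{n}1.png",cv2.resize(a[o[1]:o[1]+150,o[0]:o[0]+150],None,fx=4,fy=4,interpolation=cv2.INTER_CUBIC))
```

```text
t 2.3 axial -136.77 lat 0.42 z 150.52 F ax/lat/z 0.27 -0.07 0.04 open 0.747 rot [ 3.1415e+00  4.0000e-04 -2.8459e+00] want yaw -2.8461763755222442
[ 0.27689536 -0.41891516 94.51691147]
```

View pics/top1.png

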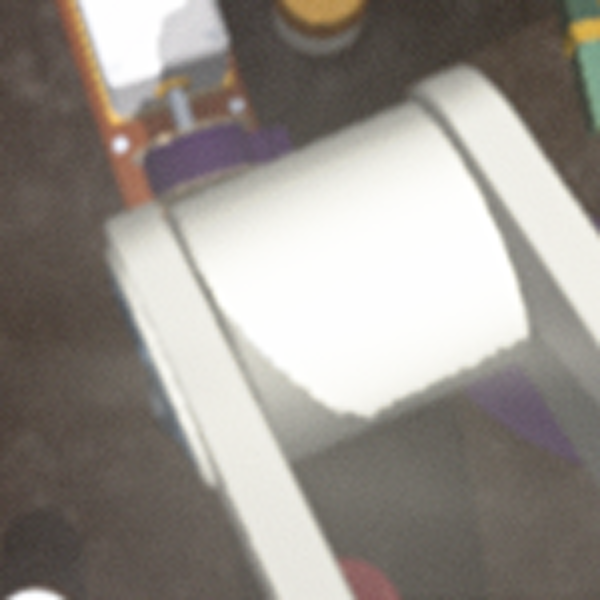

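View pics/scene1.png

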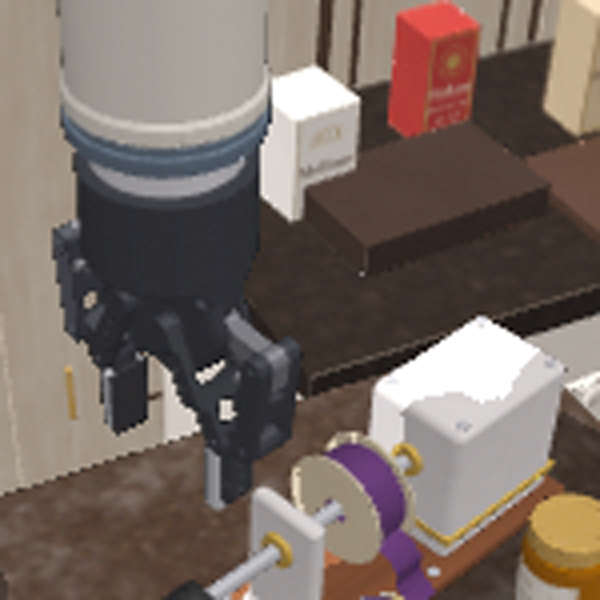

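>>> play_rows([
  [[0,0,0],[0,0,20],0.75],
  [[0,0,0],[0,0,40],0.75],
  [[0,0,0],[0,0,60],0.75],
  [[0,0,0],[0,0,75],0.75],
  [[0,0,0],[0,0,88],0.75],
  [[0,0,0],[0,0,95],0.75],
  [[0,0,0],[0,0,95],0.75],
  [[0,0,0],[0,0,95],0.75],
], newtons=30)

```text
clock: 3.2
eef_pos: [483.3, 202.0, 56.4]
tcp_rot: [3.141, 0.002, -2.846]
contact_force: [-0.6, -0.3, 0.0]
opening: 0.75
```

Run:
```python
from h import *
from rig import r
s=r.sense();rep(s)
for n in("scene",):
    f=r.grab_frame(n);a=f["color"][:,:,::-1]
    o=(210,140)
    cv2.imwrite(f"pics/{n}2.png",cv2.resize(a[o[1]:o[1]+120,o[0]:o[0]+120],None,fx=5,fy=5,interpolation=cv2.INTER_CUBIC))
```

```text
t 3.2 axial -135.84 lat 0.59 z 56.44 F ax/lat/z -0.64 -0.1 0.05 open 0.75 rot [ 3.1414e+00  2.1000e-03 -2.8458e+00] want yaw -2.8461763755222442
```

View pics/scene2.png

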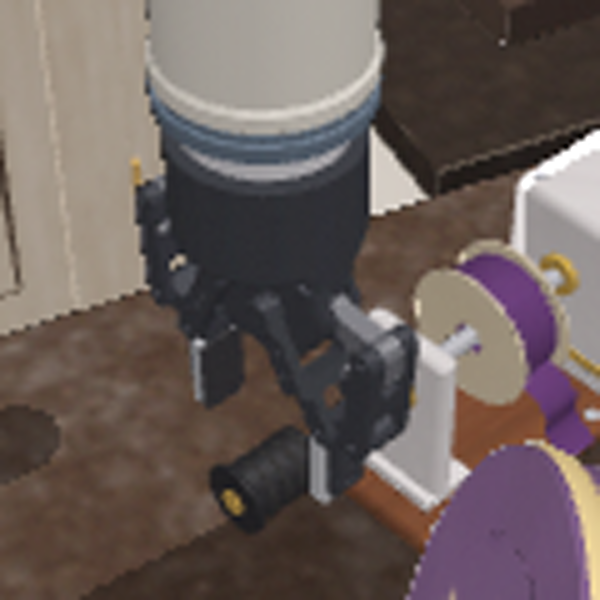

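Run:
```python
from h import *
S=pickle.load(open("scene0.pkl","rb"))[0];p=np.load("p.npy")
def q(L): return ((proj(S,w(p,L))-[210,140]+.5)*5).round().tolist()
print("knob -155,-137,-119",q([[-159,0,75],[-155,0,75],[-137,0,75],[-119,0,75]]))
print("pad tips near",q([[-136-11,-32,64],[-136+11,-32,64]]),"far",q([[-136-11,32,64],[-136+11,32,64]]))
```

```text
knob -155,-137,-119 [[237.0, 503.0], [245.0, 498.0], [277.0, 476.0], [308.0, 454.0]]
pad tips near [[310.0, 548.0], [349.0, 521.0]] far [[211.0, 464.0], [249.0, 438.0]]
```

>>> play_rows([
  [[0,0,0],[-1,-0.5,4],0.6],
  [[0,0,0],[-1,-0.5,7],0.5],
  [[0,0,0],[-1,-0.5,7],0.5],
  [[0,0,0],[-1,-0.5,7],0.5],
])

```text
clock: 3.65
eef_pos: [484.6, 201.8, 49.6]
tcp_rot: [3.141, 0.002, -2.846]
contact_force: [-0.2, 0.1, -0.4]
opening: 0.504
```

Run:
```python
from h import *
from rig import r
s=r.sense();rep(s)
S=pickle.load(open("scene0.pkl","rb"))[0];p=np.load("p.npy")
def q(L): return ((proj(S,w(p,L))-[210,140]+.5)*5).round().tolist()
print(q([[-136,-22,50],[-136,-22,70],[-136,22,50],[-136,22,70]]))
for n in("scene",):
    f=r.grab_frame(n);a=f["color"][:,:,::-1]
    o=(210,140)
    cv2.imwrite(f"pics/{n}3.png",cv2.resize(a[o[1]:o[1]+120,o[0]:o[0]+120],None,fx=5,fy=5,interpolation=cv2.INTER_CUBIC))
```

```text
t 3.65 axial -134.71 lat 0.06 z 49.61 F ax/lat/z -0.15 0.11 -0.44 open 0.504 rot [ 3.1414e+00  2.5000e-03 -2.8458e+00] want yaw -2.8461763755222442
[[314.0, 542.0], [314.0, 512.0], [246.0, 485.0], [245.0, 454.0]]
```

View pics/scene3.png

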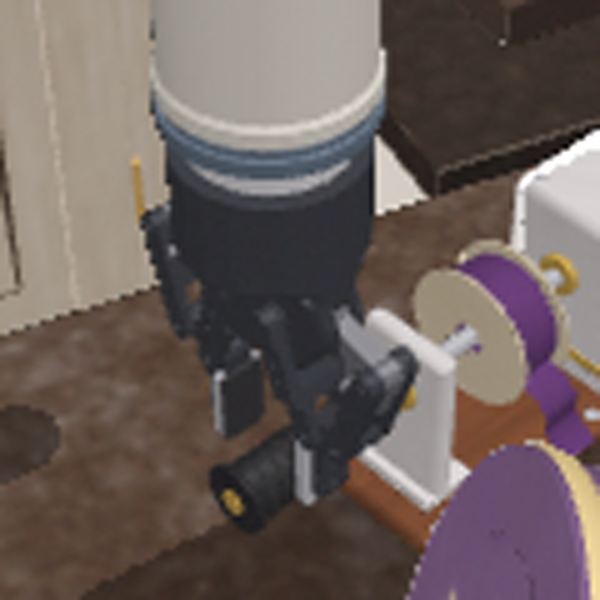

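Run:
```python
from h import *
from rig import r
S=pickle.load(open("scene0.pkl","rb"))[0];p=np.load("p.npy")
im=cv2.imread("pics/scene3.png")
def q(L): return ((proj(S,w(p,L))-[210,140]+.5)*5)
pts={z:q([[-134.7,0,z]])[0] for z in range(50,260,20)}
for z,u in pts.items(): cv2.circle(im,tuple(u.astype(int)),4,(0,0,255) if z%100 else (0,255,0),-1)
print({k:v.round() for k,v in pts.items()})
for zz in (123,):
  for y in(-42,42):
    for x in(-38,38): cv2.circle(im,tuple(q([[-134.7+x,y,zz]])[0].astype(int)),4,(255,255,0),-1)
for y in(-21,21):
  for x in(-11,11):
    for z in(56,78): cv2.circle(im,tuple(q([[-134.7+x,y,z]])[0].astype(int)),3,(255,0,255),-1)
cv2.imwrite("pics/chk.png",im)
```

```text
{50: array([282., 511.]), 70: array([281., 481.]), 90: array([280., 450.]), 110: array([279., 417.]), 130: array([278., 383.]), 150: array([278., 349.]), 170: array([277., 312.]), 190: array([276., 275.]), 210: array([275., 235.]), 230: array([274., 195.]), 250: array([273., 152.])}
```

View pics/chk.png

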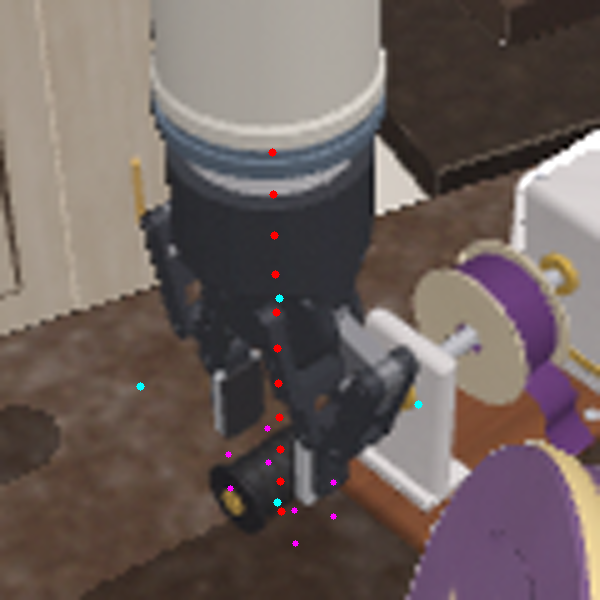

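Run:
```python
from h import *
for n,pos,o in(("scene",[194,593.6,197.8],(20,0)),("top",[194,593.6,197.8],(0,270))):
    F=pickle.load(open(n+"0.pkl","rb"))[0]
    im=F["color"][:,:,::-1].copy()
    print(n,proj(F,[pos]))
    if n=="top": o=tuple(np.maximum(proj(F,[pos])[0].astype(int)-60,0)); o=(min(o[0],440),min(o[1],300))
    im=cv2.resize(im[o[1]:o[1]+120,o[0]:o[0]+120],None,fx=5,fy=5,interpolation=cv2.INTER_CUBIC)
    for z in range(198,400,20):
        u=((proj(F,[[pos[0],pos[1],z]])[0]-o+.5)*5).astype(int);cv2.circle(im,tuple(u),4,(0,0,255),-1)
    cv2.imwrite(f"pics/chk_{n}.png",im)
```

```text
scene [[ 78.76127053 124.93195199]]
top [[ 88.86614524 410.60752708]]
```

View pics/chk_scene.png

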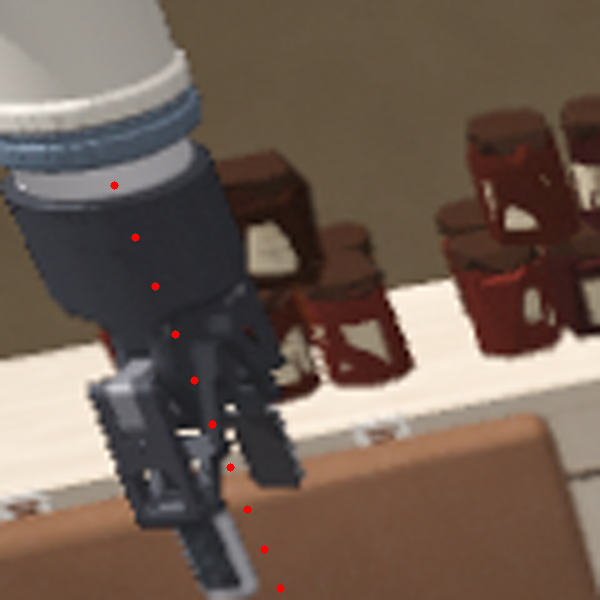

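View pics/chk_top.png

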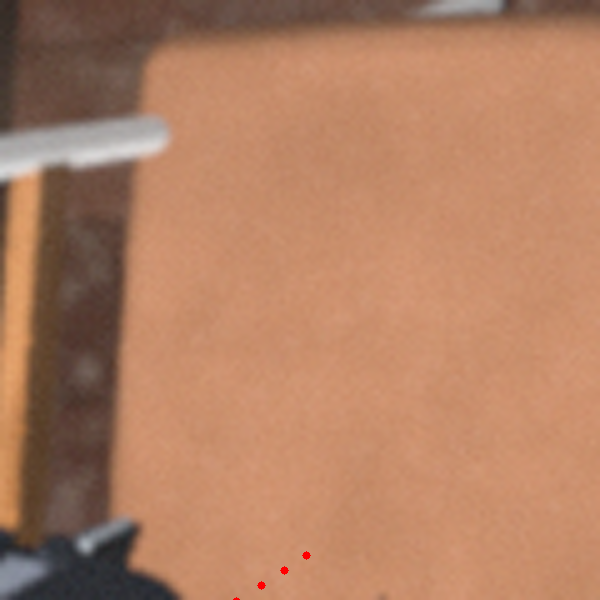

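View pics/top0.png

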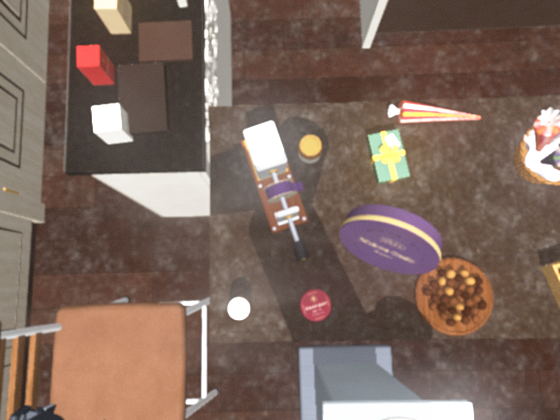

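Run:
```python
from h import *
T=pickle.load(open("top0.pkl","rb"))[0];S=pickle.load(open("scene0.pkl","rb"))[0]
R=Ro.from_euler("xyz",[np.pi,0,2.8258]).as_matrix()
pos=np.array([194,593.6,197.8])
for F,o in((S,(20,0)),(T,(28,300))):
    im=F["color"][:,:,::-1]
    im=cv2.resize(im[o[1]:o[1]+120,o[0]-28*(o[0]==28):o[0]+120],None,fx=5,fy=5,interpolation=cv2.INTER_CUBIC)
    oo=(0,300) if o[0]==28 else o
    for c,back in(((0,0,255),13),((0,255,0),25)):
      for y in(-57,-42,42,57):
        for x in(-11,11):
          P=pos+R@np.array([x,y,-back]);u=((proj(F,[P])[0]-oo+.5)*5).astype(int);cv2.circle(im,tuple(map(int,u)),4,c,-1)
    cv2.imwrite(f"pics/chk2_{'t' if oo[1] else 's'}.png",im)
```

```text
(no output)
```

View pics/chk2_s.png

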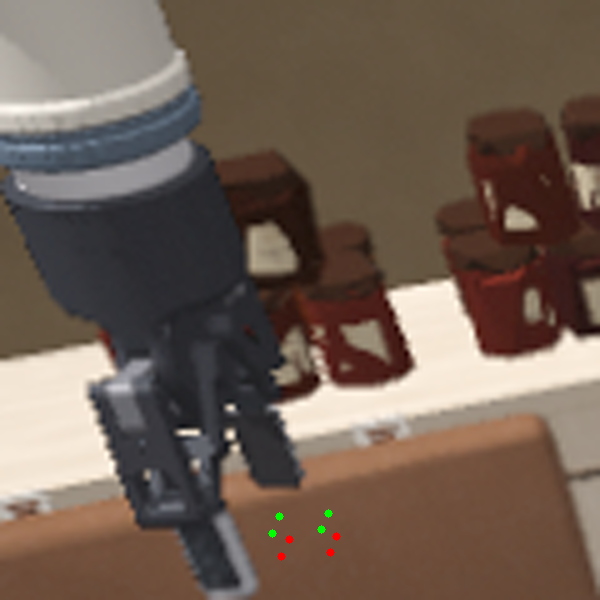

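View pics/chk2_t.png

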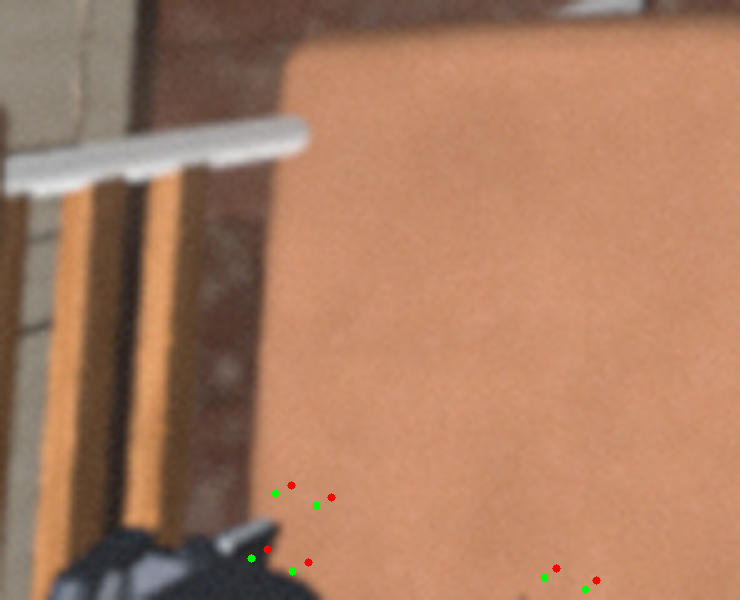

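>>> play_rows([
  [[0,0,0],[2,0,6],0.5],
  [[0,0,0],[2,0,12],0.5],
  [[0,0,0],[2,0,12],0.5],
  [[0,0,0],[2,0,12],0.5],
], newtons=20)

```text
clock: 4.1
eef_pos: [482.5, 201.2, 37.3]
tcp_rot: [3.141, 0.002, -2.846]
contact_force: [0.3, -0.0, 0.2]
opening: 0.5
```

Run:
```python
from h import *
from rig import r
s=r.sense();rep(s)
for n in("scene",):
    f=r.grab_frame(n);a=f["color"][:,:,::-1]
    o=(210,140)
    cv2.imwrite(f"pics/{n}4.png",cv2.resize(a[o[1]+50:o[1]+120,o[0]+20:o[0]+100],None,fx=8,fy=8,interpolation=cv2.INTER_CUBIC))
```

```text
t 4.1 axial -136.88 lat 0.06 z 37.3 F ax/lat/z 0.26 -0.08 0.22 open 0.5 rot [ 3.1414e+00  1.8000e-03 -2.8458e+00] want yaw -2.8461763755222442
```

View pics/scene4.png

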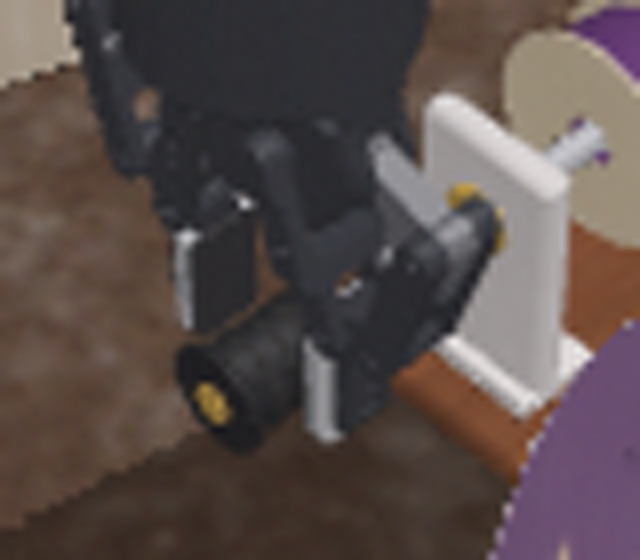

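```bash
python3 - <<'E'
from h import *
from scipy.optimize import least_squares
T=pickle.load(open("top0.pkl","rb"))[0];S=pickle.load(open("scene0.pkl","rb"))[0]
R=Ro.from_euler("xyz",[np.pi,0,2.8258]).as_matrix();pos=np.array([194,593.6,197.8])
for s,t in (((285,485),(250,535)),((300,487),(278,524)),((275,483),(225,545)),((300,487),(225,545))):
    s=np.array(s)/5+[20,0];t=np.array(t)/5+[0,300]
    o=least_squares(lambda P:np.r_[(proj(S,[P])-s).ravel(),(proj(T,[P])-t).ravel()],pos)
    print(o.x.round(),"tool",(R.T@(o.x-pos)).round(),o.fun.round(1))
E
python3 - <<'E'
import cv2,numpy as np
a=cv2.imread("pics/top0.png")[380:420,0:110];b=cv2.imread("pics/scene0.png")[60:125,30:100]
cv2.imwrite("pics/z1.png",cv2.resize(a,None,fx=7,fy=7,interpolation=cv2.INTER_CUBIC))
cv2.imwrite("pics/z2.png",cv2.resize(b,None,fx=9,fy=9,interpolation=cv2.INTER_CUBIC))
E
```

```text
[211. 644. 240.] tool [ -0.  53. -42.] [ 0.6 -0.1 -0.   0.5]
[216. 634. 242.] tool [ -8.  45. -45.] [-0.2  0.   0.  -0.1]
[207. 653. 237.] tool [  6.  61. -39.] [ 0.9 -0.1 -0.   0.7]
[210. 656. 232.] tool [  4.  64. -34.] [-2.3  0.2  0.  -1.7]
```

View pics/z1.png

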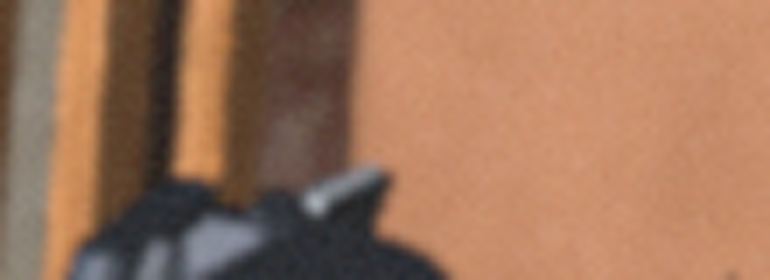

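View pics/z2.png

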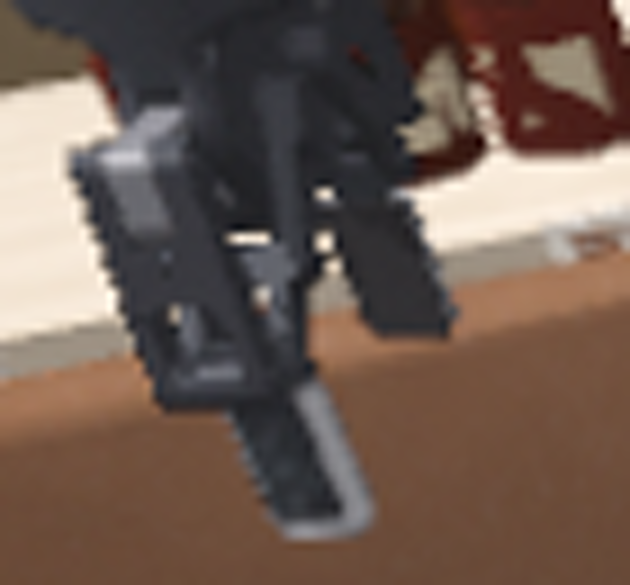

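>>> play_rows([
  [[0,0,0],[0,0,3],0.4],
  [[0,0,0],[0,0,4],0.36],
  [[0,0,0],[0,0,4],0.3],
  [[0,0,0],[0,0,4],0.2],
  [[0,0,0],[0,0,4],0.1],
  [[0,0,0],[0,0,4],0.1],
], newtons=20)

```text
clock: 4.75
eef_pos: [482.5, 202.4, 33.5]
tcp_rot: [3.14, 0.003, -2.846]
contact_force: [-2.3, 7.0, -0.3]
opening: 0.322
```

Run:
```python
from h import *
from rig import r
s=r.sense();rep(s)
for n in("scene",):
    f=r.grab_frame(n);a=f["color"][:,:,::-1]
    o=(210,140)
    cv2.imwrite(f"pics/{n}5.png",cv2.resize(a[o[1]+50:o[1]+120,o[0]+20:o[0]+100],None,fx=8,fy=8,interpolation=cv2.INTER_CUBIC))
```

```text
t 4.75 axial -136.52 lat 1.17 z 33.55 F ax/lat/z -0.16 7.38 -0.25 open 0.322 rot [ 3.1399e+00  2.6000e-03 -2.8463e+00] want yaw -2.8461763755222442
```

View pics/scene5.png

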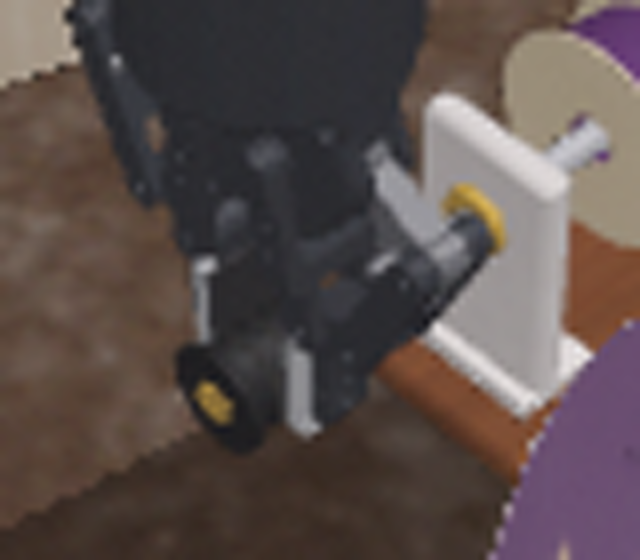

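>>> play_rows([
  [[0,0,0],[0,0,0],0.1],
  [[0,0,0],[0,0.3,0],0.1],
  [[0,0,0],[0,0.3,0],0.1],
  [[0,0,0],[0,0.3,0],0.1],
], newtons=50)

```text
clock: 5.2
eef_pos: [482.6, 202.5, 33.7]
tcp_rot: [3.14, 0.003, -2.846]
contact_force: [-1.0, -1.6, 3.4]
opening: 0.309
```

Run:
```python
from h import *
from rig import r
rep(r.sense())
```

```text
t 5.2 axial -136.41 lat 1.34 z 33.67 F ax/lat/z -1.45 -1.27 3.38 open 0.309 rot [ 3.1400e+00  2.8000e-03 -2.8463e+00] want yaw -2.8461763755222442
```

Good grip. Now push in by small steps.

>>> play_rows([
  [[0,0,0],[-0.7,0,0],0.1],
  [[0,0,0],[-1.4,0,0],0.1],
  [[0,0,0],[-2,0,0],0.1],
  [[0,0,0],[-2,0,0],0.1],
])

```text
clock: 5.6
eef_pos: [484.5, 203.1, 33.7]
tcp_rot: [3.14, 0.003, -2.846]
contact_force: [-2.0, -0.4, 3.8]
opening: 0.304
```

Run:
```python
from h import *
from rig import r
rep(r.sense())
```

```text
t 5.6 axial -134.42 lat 1.31 z 33.65 F ax/lat/z -2.05 0.25 3.78 open 0.304 rot [ 3.1400e+00  2.7000e-03 -2.8463e+00] want yaw -2.8461763755222442
```

>>> play_rows([
  [[0,0,0],[-0.7,0,0],0.1],
  [[0,0,0],[-1.4,0,0],0.1],
  [[0,0,0],[-2,0,0],0.1],
  [[0,0,0],[-2,0,0],0.1],
])

```text
clock: 6.0
eef_pos: [486.6, 203.8, 33.7]
tcp_rot: [3.14, 0.003, -2.846]
contact_force: [-1.6, -1.3, 3.5]
opening: 0.307
```

>>> play_rows([
  [[0,0,0],[-0.7,0,0],0.1],
  [[0,0,0],[-1.4,0,0],0.1],
  [[0,0,0],[-2,0,0],0.1],
  [[0,0,0],[-2,0,0],0.1],
])

```text
clock: 6.4
eef_pos: [488.6, 204.4, 33.6]
tcp_rot: [3.14, 0.003, -2.846]
contact_force: [-1.2, -0.5, 2.5]
opening: 0.31
```

>>> play_rows([
  [[0,0,0],[-0.7,0,0],0.1],
  [[0,0,0],[-1.4,0,0],0.1],
  [[0,0,0],[-2,0,0],0.1],
  [[0,0,0],[-2,0,0],0.1],
])

```text
clock: 6.8
eef_pos: [489.1, 204.5, 33.6]
tcp_rot: [3.14, 0.0, -2.846]
contact_force: [-6.7, -2.2, 9.2]
opening: 0.309
```

>>> play_rows([
  [[0,0,0],[-1.8,0,0],0.1],
  [[0,0,0],[-2,0,0],0.1],
  [[0,0,0],[-2,0,0],0.1],
  [[0,0,0],[-2,0,0],0.1],
  [[0,0,0],[-2,0,0],0.1],
  [[0,0,0],[-2,0,0],0.1],
  [[0,0,0],[-2,0,0],0.1],
])

```text
clock: 7.5
eef_pos: [489.0, 204.5, 33.6]
tcp_rot: [3.14, -0.004, -2.847]
contact_force: [-9.4, -1.5, 12.0]
opening: 0.306
```

Run:
```python
from h import *
from rig import r
rep(r.sense())
```

```text
t 7.5 axial -129.66 lat 1.33 z 33.57 F ax/lat/z -9.42 1.31 12.05 open 0.306 rot [ 3.1401 -0.0036 -2.8465] want yaw -2.8461763755222442
```

```bash
cat >> h.py <<'E'
def kp(s):
    p=np.load("p.npy");a=np.array([np.cos(p[2]),np.sin(p[2]),0]);R=Ro.from_euler("xyz",s["tcp_rot"])
    q=s["eef_pos"]+R.apply([0,0,-41.4]);rep(s)
    print("KNOBPT axial",round((q-[p[0],p[1],0])@a,3))
E
python3 - <<'E'
from h import *
from rig import r
kp(r.sense())
E
```

```text
t 7.5 axial -129.66 lat 1.33 z 33.57 F ax/lat/z -9.42 1.31 12.05 open 0.306 rot [ 3.1401 -0.0036 -2.8465] want yaw -2.8461763755222442
KNOBPT axial -129.512
```

>>> play_rows([
  [[0,0,0],[1,0,0],0.1],
  [[0,0,0],[2,0,0],0.1],
  [[0,0,0],[3,0,0],0.1],
  [[0,0,0],[4,0,0],0.1],
  [[0,0,0],[5,0,0],0.1],
  [[0,0,0],[6,0,0],0.1],
  [[0,0,0],[7,0,0],0.1],
  [[0,0,0],[8,0,0],0.1],
  [[0,0,0],[9,0,0],0.1],
  [[0,0,0],[10,0,0],0.1],
  [[0,0,0],[11,0,0],0.1],
  [[0,0,0],[12,0,0],0.1],
  [[0,0,0],[13,0,0],0.1],
  [[0,0,0],[14,0,0],0.1],
  [[0,0,0],[15,0,0],0.1],
  [[0,0,0],[16,0,0],0.1],
  [[0,0,0],[17,0,0],0.1],
  [[0,0,0],[17,0,0],0.1],
])

```text
clock: 9.3
eef_pos: [472.6, 199.4, 33.7]
tcp_rot: [3.14, -0.004, -2.846]
contact_force: [2.9, -1.7, 3.7]
opening: 0.307
```

Run:
```python
from h import *
from rig import r
kp(r.sense())
```

```text
t 9.3 axial -146.9 lat 1.25 z 33.66 F ax/lat/z 2.33 -2.44 3.66 open 0.307 rot [ 3.1402 -0.0039 -2.8465] want yaw -2.8461763755222442
KNOBPT axial -146.737
```

>>> play_rows([
  [[0,0,0],[0.7,0,0],0.1],
  [[0,0,0],[1.4,0,0],0.1],
  [[0,0,0],[2,0,0],0.1],
  [[0,0,0],[2,0,0],0.1],
])

```text
clock: 9.7
eef_pos: [470.5, 198.8, 33.6]
tcp_rot: [3.14, -0.004, -2.846]
contact_force: [2.9, -1.7, 4.7]
opening: 0.313
```

>>> play_rows([
  [[0,0,0],[0.7,0,0],0.1],
  [[0,0,0],[1.4,0,0],0.1],
  [[0,0,0],[2,0,0],0.1],
  [[0,0,0],[2,0,0],0.1],
])

```text
clock: 10.1
eef_pos: [468.5, 198.1, 33.6]
tcp_rot: [3.14, -0.004, -2.846]
contact_force: [2.5, -3.0, 4.5]
opening: 0.308
```

>>> play_rows([
  [[0,0,0],[0.7,0,0],0.1],
  [[0,0,0],[1.4,0,0],0.1],
  [[0,0,0],[2,0,0],0.1],
  [[0,0,0],[2,0,0],0.1],
])

```text
clock: 10.5
eef_pos: [467.3, 197.8, 33.7]
tcp_rot: [3.14, -0.003, -2.846]
contact_force: [6.5, -1.8, 0.7]
opening: 0.307
```

>>> play_rows([
  [[0,0,0],[1.6,0,0],0.1],
  [[0,0,0],[1.9,0,0],0.1],
  [[0,0,0],[1.9,0,0],0.1],
  [[0,0,0],[1.9,0,0],0.1],
  [[0,0,0],[1.9,0,0],0.1],
  [[0,0,0],[1.9,0,0],0.1],
  [[0,0,0],[1.9,0,0],0.1],
])

```text
clock: 11.2
eef_pos: [467.4, 197.8, 33.8]
tcp_rot: [3.14, 0.001, -2.846]
contact_force: [9.6, -0.7, -3.7]
opening: 0.306
```

Run:
```python
from h import *
from rig import r
kp(r.sense())
```

```text
t 11.2 axial -152.36 lat 1.24 z 33.76 F ax/lat/z 8.97 -3.48 -3.71 open 0.306 rot [ 3.1402e+00  9.0000e-04 -2.8463e+00] want yaw -2.8461763755222442
KNOBPT axial -152.393
```

>>> play_rows([
  [[0,0,0],[-1,0,0],0.1],
  [[0,0,0],[-2,0,0],0.1],
  [[0,0,0],[-3,0,0],0.1],
  [[0,0,0],[-4,0,0],0.1],
  [[0,0,0],[-5,0,0],0.1],
  [[0,0,0],[-6,0,0],0.1],
  [[0,0,0],[-7,0,0],0.1],
  [[0,0,0],[-8,0,0],0.1],
  [[0,0,0],[-9,0,0],0.1],
  [[0,0,0],[-10,0,0],0.1],
  [[0,0,0],[-10.7,0,0],0.1],
  [[0,0,0],[-11.4,0,0],0.1],
  [[0,0,0],[-11.4,0,0],0.1],
  [[0,0,0],[-11.4,0,0],0.1],
])

```text
clock: 12.6
eef_pos: [477.0, 200.8, 33.6]
tcp_rot: [3.14, -0.001, -2.846]
contact_force: [-0.5, -2.0, 7.4]
opening: 0.307
```

Run:
```python
from h import *
from rig import r
kp(r.sense())
```

```text
t 12.6 axial -142.24 lat 1.29 z 33.64 F ax/lat/z -1.09 -1.72 7.38 open 0.307 rot [ 3.1402e+00 -1.4000e-03 -2.8463e+00] want yaw -2.8461763755222442
KNOBPT axial -142.181
```

>>> play_rows([
  [[0,0,0],[-0.7,0,0],0.1],
  [[0,0,0],[-1.3,0,0],0.1],
  [[0,0,0],[-1.3,0,0],0.1],
  [[0,0,0],[-1.3,0,0],0.1],
])

```text
clock: 13.0
eef_pos: [477.2, 200.9, 33.6]
tcp_rot: [3.14, -0.003, -2.846]
contact_force: [-0.7, -2.2, 7.3]
opening: 0.309
```

Run:
```python
from h import *
from rig import r
kp(r.sense())
```

```text
t 13.0 axial -142.01 lat 1.3 z 33.62 F ax/lat/z -1.34 -1.86 7.32 open 0.309 rot [ 3.1402 -0.0033 -2.8464] want yaw -2.8461763755222442
KNOBPT axial -141.877
```

>>> play_rows([
  [[0,0,0],[-1,0,0],0.1],
  [[0,0,0],[-2,0,0],0.1],
  [[0,0,0],[-2,0,0],0.1],
  [[0,0,0],[-2,0,0],0.1],
])

```text
clock: 13.4
eef_pos: [478.1, 201.2, 33.6]
tcp_rot: [3.14, -0.005, -2.846]
contact_force: [-0.9, -3.5, 7.9]
opening: 0.305
```

Run:
```python
from h import *
from rig import r
kp(r.sense())
```

```text
t 13.4 axial -141.06 lat 1.31 z 33.62 F ax/lat/z -1.83 -3.07 7.94 open 0.305 rot [ 3.1403 -0.0052 -2.8464] want yaw -2.8461763755222442
KNOBPT axial -140.845
```

Run:
```python
from h import *
from rig import r
f=r.grab_frame("scene");cv2.imwrite("pics/pre.png",f["color"][:,:,::-1])
```

>>> play_rows([
  [[0,0,0],[0,0,0],0.31],
  [[0,0,0],[0,0,0],0.34],
  [[0,0,0],[0,0,0],0.4],
  [[0,0,0],[0,0,0],0.55],
  [[0,0,0],[0,0,0],0.7],
  [[0,0,0],[0,0,0],0.7],
  [[0,0,0],[0,0,0],0.7],
])

```text
clock: 14.15
eef_pos: [478.0, 201.2, 33.5]
tcp_rot: [3.14, -0.005, -2.846]
contact_force: [0.1, -0.2, 0.4]
opening: 0.701
```

Run:
```python
from h import *
from rig import r
kp(r.sense())
f=r.grab_frame("scene");b=f["color"][:,:,::-1];cv2.imwrite("pics/post.png",b)
a=cv2.imread("pics/pre.png")
cv2.imwrite("pics/cmp.png",np.hstack([cv2.resize(x[190:260,230:280],None,fx=8,fy=8,interpolation=cv2.INTER_CUBIC) for x in(a,b)])[:560])
```

```text
t 14.15 axial -141.19 lat 1.35 z 33.55 F ax/lat/z 0.09 -0.21 0.42 open 0.701 rot [ 3.1402 -0.0055 -2.8464] want yaw -2.8461763755222442
KNOBPT axial -140.967
```

View pics/cmp.png

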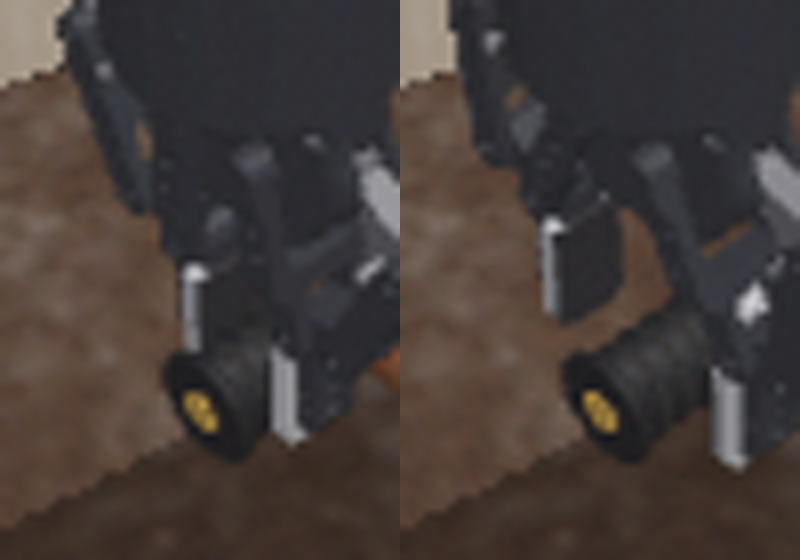

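Released with no visible change: the gold cap is at about (200,410) in both halves of the picture. Next I lift straight up, clear of everything.

>>> play_rows([
  [[0,0,0],[0,0,-10],0.7],
  [[0,0,0],[0,0,-25],0.7],
  [[0,0,0],[0,0,-45],0.7],
  [[0,0,0],[0,0,-70],0.7],
  [[0,0,0],[0,0,-100],0.7],
  [[0,0,0],[0,0,-130],0.7],
  [[0,0,0],[0,0,-160],0.7],
  [[0,0,0],[0,0,-160],0.7],
  [[0,0,0],[0,0,-160],0.7],
  [[0,0,0],[0,0,-160],0.7],
])

```text
clock: 15.2
eef_pos: [478.3, 200.9, 192.9]
tcp_rot: [3.14, -0.007, -2.846]
contact_force: [-0.3, 0.5, 0.4]
opening: 0.702
```

Run:
```python
from h import *
from rig import r
rep(r.sense())
f=r.grab_frame("scene");b=f["color"][:,:,::-1];cv2.imwrite("pics/fin.png",b)
a=cv2.imread("pics/scene0.png");c=cv2.imread("pics/post.png")
# gold cap shift via phase correlation on knob end patch
def cap(i):
    h=i[222:250,245:266].astype(float);m=np.clip(h[...,2]-h[...,0]-45,0,None);m[:, :]*=1
    ys,xs=np.mgrid[222:250,245:266];return (xs*m).sum()/m.sum(),(ys*m).sum()/m.sum()
print([np.round(cap(i),2) for i in(a,c,b)])
S=f;p=np.load("p.npy");q=proj(S,w(p,[[-159,0,75],[-149,0,75]]));print("px/10mm",q[1]-q[0])
cv2.imwrite("pics/cmp2.png",np.hstack([cv2.resize(x[140:300,170:380],None,fx=1.9,fy=1.9,interpolation=cv2.INTER_CUBIC) for x in(a,b)]))
```

```text
t 15.2 axial -141.02 lat 1.04 z 192.93 F ax/lat/z -0.14 0.54 0.42 open 0.702 rot [ 3.1404 -0.0066 -2.8464] want yaw -2.8461763755222442
[array([256.11, 239.83]), array([254.56, 240.9 ]), array([254.55, 240.9 ])]
px/10mm [ 3.60206033 -2.47681036]
```

View pics/cmp2.png

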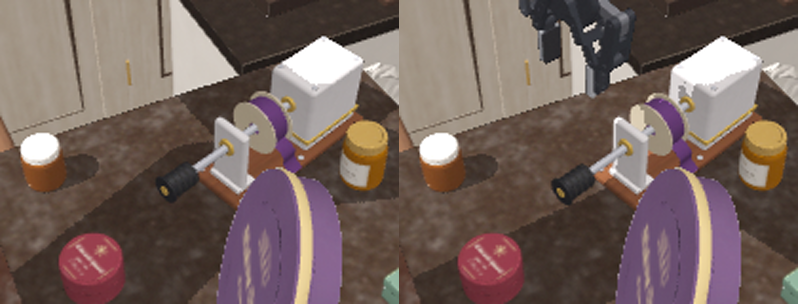

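```bash
python3 -c "
from rig import r
print(r.sign_off())"
```

```text
the job is handed in; nothing more can be done
None
```

I pushed the spindle in to its inner stop and pulled it out to its outer stop. I then left it at the measured middle with the knob released and handed the job in at about 15 s of the 69 s allowed. No verdict was reported.

- **Stops:** at each stop the wrist read about 9 N along the axis, held for 0.7 s. Less about 2 N of friction, that is roughly 7 N on the stop. The stops lie 22.9 mm apart, at −129.5 mm and −152.4 mm along the dispenser's axis.
- **Final position:** the middle is −140.95 mm. The arm read −140.85 mm just before release and −140.97 mm just after.
- **Slip check:** the camera shows the knob 4.3 mm further out than at the start, and the arm says about 4.4 mm. The grip therefore did not slip noticeably. The knob did not move visibly during release or when the arm lifted away.
- **Surroundings:** the jars and tin look unmoved when the before and after pictures are compared. The gripper is clear, with near-zero force on it.
- **Disagreement:** the fingertips showed about 35–40 mm behind the stated tool point with the gripper fully open, instead of 13 mm. I gripped about 20 mm lower than the nominal figures suggest. The fingers stopped at 27 mm, close to the knob's 28 mm diameter.

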